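# Lock the blender jug onto its base

### The arm

A 6-joint arm with a two-finger parallel gripper is mounted at the origin on the work surface. World frame = base frame: x ahead of the robot, y to its left, z up, the work surface at z = 0. Lengths are in m, angles in rad, forces in N, time in s.
With the tool pointing down it reaches from about 0.375 to 0.975 m from the base axis. Payload 3.8 kg.
Tool frame: the origin (TCP) lies midway between the tips of the shut fingers; the grasp point (between the pads) lies 19 mm behind it; z points along the fingers, y is the line along which they close (so a half turn about z gives the same grasp; the last joint's range is limited). The gripper opens to 85 mm and grips with 20 to 120 N. Pads are 22 mm wide; open, the fingers measure 114 mm over their backs; the gripper's body (76 mm by 85 mm) begins 54 mm behind the grasp point. The pads swing forward as they close: fully open they stand 13 mm farther back than shut.
Start: joints at [-1.367, 0.264, 1.604, -0, 1.274, -0.037], TCP at [0.161, -0.656, 0.197] pointing down, gripper open.
Joint ranges: [-2.63, 2.63], [-0.94, 2.18], [0.31, 2.57], [-1.31, 4.45], [0, 2.66], [-2.55, 2.55]. Speed limits (rad/s): [2.57, 2.57, 3.14, 3.14, 3.14, 3.14].

### API

Orientations are given as a rotation vector (axis times angle).
In Python, from workcell import bot, cams gives the robot as it stands.
- The arm moves only by the tool play_rows, never from a script. Its argument "rows" is a list of rows, each a list of 2 entries, a list of its own where there are three numbers: the shift along the tool's x, y, z scaled (see below), then the turn, a rotation vector about the tool's x, y, z scaled (see below). A call has 1 to 20 rows; each row is the pose to reach, as a shift and turn from the pose commanded when the call began, along the tool's axes at that moment; what a row does not reach only later rows make up. The controller multiplies each number of a shift by 250 mm and each number of a turn by 45 degrees. A row lasts 1/12 s, in which the tool goes at most 41.7 mm and 7.16 degrees, less where a joint would pass 70% of its speed; a pose out of reach is approached as far as the arm can. A call with a number of a shift or a turn outside -1 to 1 is refused whole. A call with a gripper value outside its range is refused whole. "claw" is the opening, from -1 (shut) to 1 (fully open), set as the call begins (left out, the last holds). The fingers move at their own pace and stop on an object; "newtons" is the grip in N (left out, the last holds). Time passes only in rows, so rows that repeat a pose let the fingers close. It gives the time, the measured TCP pose, the force, the opening and the grip force at its end, in the units of the state.
- bot.read_state(): the state, without advancing time (a new reading comes with each control period).
- cams.read_camera(name): name is "side" or "top" or "wrist"; returns a dict with "image" (384x512x3 uint8, red, green, blue), "K" (3x3 intrinsics, pixels), "T" (4x4, takes a point from camera to world coordinates); the wrist camera has in their place "mount" (4x4, takes a point from camera to tool coordinates, whose origin is the TCP and whose axes are the flange's). Camera axes: x right, y down, z forward; pixel columns grow to the right and rows downward; lengths in m; the calibration is good to about 2 mm. A picture is of the moment at which its call begins: read the wrist's pose just before it. There is no depth.
- bot.finish_job(): hands the job in; it is judged then, once.
The state is a dict: "time": time; "q": joint angles; "joint_vel": joint speeds; "joint_torque": joint torques, N m; "tool_pos": TCP position; "tcp_rot": TCP orientation; "wrist_force": force on the tool from outside, world axes, zero at the start; "torque": the same for the moment, N m; "width": opening from 0.0 (shut) to 1.0 (fully open); "grip_force": force on a finger pad.
Only numpy, scipy, OpenCV 4.12 (cv2) and the standard library are available. Lean on these libraries where they do the work, as an engineer would, in place of code of your own. Each camera call takes 0.05 s, during which the arm holds its last target. There are 200 camera calls.

### The job

Get the blender ready: take the tin out of the blender base's socket and stand it upright on the round cork mat. Then set the jug down into the socket, let go of it, and push its handle round clockwise (seen from above) until the jug is fully locked, hard against its stop with the handle over the dial on the base; turn it by the handle, never by the lid cap. Leave the bottle, jam jar, mug and other tin standing where they are.

Things in the scene. Friction and masses are not known exactly. Their poses are not given: they have to be found in the camera images.
- blender_base: White round blender base, fixed, 180 mm across, 75 mm high, black dial on its front, socket on top. Origin: centre of its underside; z up; -x points to the dial. The jug enters when its handle (jug +x) points 67 degrees (+/-12) counterclockwise of the dial direction, seen from above; a 67-degree clockwise turn then brings it to a hard stop with the handle over the dial.
- socket (a point): Centre of the socket, on the free spring pad, 85 mm above the table. A ring round it (65 mm inner, 71 mm outer radius) has its rim 102 mm above the table. Three grey tabs reach in from it to 47 mm radius, each 62 degrees wide with 58-degree gaps between; the jug's lugs go down the gaps, then ride under the tabs' ramps, which pull the jug down 4 mm. The jug has about 3 mm of sideways play.
- dial (a point): Front of the dial on the base, 102 mm from the base's axis, 36 mm above the table. Put in 120 degrees off, the jug would also lock, but with its handle not over the dial.
- coupling (a joint): Black spring pad (80 mm diameter) in the middle of the socket, its top 85 mm above the table when free. The value is how far it is pressed down, in m: 0 free, also with the jug just standing on it; about 0.004 with the jug locked. It pushes up with 15 N when free and 25 N at 4 mm. Turning the jug home takes up to about 10 N at the handle; it stays locked when let go.
- jug: Steel blender jug with black collar, lid and handle, about 0.5 kg, upright. Origin: centre of its underside; z up; +x points to the handle. Collar 44 mm radius, 30 mm high, with three lugs at its foot (at 0, 120 and 240 degrees from +x, 22 mm wide, 8 mm high, out to 56 mm radius). Above it the body, 48 to 56 mm radius, and the lid, 57 mm radius, its top at 126 mm.
- jug_cap: Square black cap fixed on the middle of the jug's lid, 40 x 40 mm and 32 mm tall, sides along the jug's x and y; the grip for lifting the jug, straight above its centre. Origin: centre of its underside, 126 mm above the jug's underside.
- jug_handle (a point): Middle of the upright bar of the jug's D-shaped handle (18 mm round bar in the jug's x-z plane), 100 mm from the jug's axis, 81 mm above its underside. The bar stands from 50 to 112 mm above the underside; two level arms at these heights join it to the body.
- tin: Paper-labelled tin, 56 mm diameter, 110 mm tall, 0.25 kg, standing on the spring pad in the base's socket, near its centre. Origin: centre of its underside.
- mat: Round cork mat fixed to the table, 130 mm diameter, 5 mm thick. Origin: centre of its underside.
- oil: Bystander: green glass bottle, 62 mm diameter, 200 mm tall, close behind the blender base. Origin: centre of its underside.
- jam: Bystander: jam jar, 54 mm diameter, 85 mm tall, close beside the jug on the side away from its handle. Origin: centre of its underside.
- mug: Bystander: white mug, 76 mm diameter, 85 mm tall, beside the cork mat. Origin: centre of its underside.
- can2: Bystander: tin, 72 mm diameter, 110 mm tall, at the back right. Origin: centre of its underside.
There are look-alikes about, which are no part of the job. What is shaped like the tin but black or turquoise is not meant.

How it is judged:
On the way, in this order (a step that is already met when the one before it is completed fails the run):
1. the tin stands upright on the cork mat, let go (horizontal distance between tin and mat below 0.035 m and height (world z) of tin below 0.012 m and angle between tin's own z axis and vertical below 0.1 rad and contact force between the fingers and tin below 0.1 N), for 0.2 s.
2. the jug is down in the socket, not yet locked, let go (horizontal distance between jug and blender_base below 0.007 m and z of jug in the frame of blender_base below 0.089 m and angle between jug's own z axis and vertical below 0.06 rad and x of jug_handle in the frame of blender_base above -0.085 m and contact force between the fingers and jug below 0.1 N), for 0.2 s.
At the end, for the whole second after the job is handed in: The jug sits in the socket (centre within 7 mm, upright) turned to its stop (handle within 16 mm sideways, about 9 degrees, of the dial line), the spring pad pressed at least 2.5 mm, and the tin stands upright on the mat within 35 mm of its centre; all released and at rest (horizontal distance between tin and mat below 0.035 m and height (world z) of tin below 0.012 m and angle between tin's own z axis and vertical below 0.1 rad and horizontal distance between jug and blender_base below 0.007 m and z of jug in the frame of blender_base below 0.089 m and angle between jug's own z axis and vertical below 0.06 rad and x of jug_handle in the frame of blender_base below -0.09 m and y of jug_handle in the frame of blender_base between -0.016 and 0.016 m and value of joint coupling above 0.0025 m and linear speed of each of jug, tin below 0.01 m/s); the robot touches nothing.
It fails at once if the jug in the socket is turned by its lid cap (z of jug in the frame of blender_base below 0.089 m and horizontal distance between jug and blender_base below 0.05 m and x of jug_handle in the frame of blender_base below -0.078 m and contact force between the fingers and jug_cap above 2 N).
It fails at once if a bystander is shifted by more than 30 mm (distance of any of oil, jam, mug, can2 from where it was at the start of the episode above 0.03 m).
It fails at once if a bystander is tipped (angle between any of oil, jam, mug, can2's own z axis and vertical above 0.3 rad).
It also fails if it takes over 72 s, if anything falls off the work surface, if the arm or the gripper's body presses on something with over 40 N, if the wrist force passes 120 N, or if a joint passes its speed limit or range.

## Working session

There is one attempt and no reset: what is moved stays moved. The work goes in short steps, Python scripts to look and compute and a tool call to move; the robot and the scene stay as the last step left them, time stands still between calls to the robot, and variables do not carry over. Pictures are saved under pics/ and viewed, at most 10 in all, crops included, and the job is handed in when it is done.

Besides the shell and the picture viewer there is one more tool, called as a command line: name --argument value ..., lists and objects as JSON in quotes. play_rows: Moves the arm, as the interface text tells. Its arguments: {"type":"object","properties":{"rows":{"type":"array","items":{"type":"array"}},"claw":{"type":"number"},"newtons":{"type":"number"}},"required":["rows"]}

```bash
mkdir -p pics; cat > h.py <<'E'
import numpy as np, cv2
from scipy.spatial.transform import Rotation as R
from workcell import bot, cams
def snap(n,f):
    c=cams.read_camera(n); cv2.imwrite(f,c["image"][:,:,::-1]); np.savez(f[:-4]+".npz",**{k:v for k,v in c.items()}); return c
def ray(f,u,v,z):
    c=np.load(f[:-4]+".npz"); d=c["T"][:3,:3]@np.linalg.solve(c["K"],[u,v,1.]); o=c["T"][:3,3]
    return o+d*(z-o[2])/d[2]
def proj(f,p):
    c=np.load(f[:-4]+".npz"); T=np.linalg.inv(c["T"]); q=T[:3,:3]@np.array(p)+T[:3,3]; q=c["K"]@q; return q[:2]/q[2]
def rel(pos,rot):
    "target world TCP -> shift, turn in move units, relative to current measured"
    s=bot.read_state(); A=R.from_rotvec(s["tcp_rot"]); 
    sh=A.inv().apply(np.array(pos)-s["tool_pos"])/0.25
    tu=(A.inv()*rot).as_rotvec()/np.radians(45)
    return np.round(sh,4),np.round(tu,4)
E
python3 - <<'E'
from h import *
s=bot.read_state(); print(s); print(R.from_rotvec(s["tcp_rot"]).as_matrix().round(3))
a=snap("top","pics/top0.png"); b=snap("side","pics/side0.png")
print(a["K"],a["T"],b["T"])
cv2.imwrite("pics/both0.png",cv2.resize(np.vstack([a["image"],b["image"]])[:,:,::-1],None,fx=.78,fy=.78))
E
```

```text
{'time': 0.0, 'q': array([-1.36688990e+00,  2.64814251e-01,  1.60540194e+00,  1.97362910e-05,
        1.27368221e+00, -3.68931469e-02]), 'joint_vel': array([ 6.15038984e-04,  1.31888602e-03, -4.86563271e-04,  7.69308814e-05,
        1.59241560e-03,  6.03557122e-04]), 'joint_torque': array([-1.69243864e-03, -5.15113842e+01, -3.67318761e+01,  2.26335158e-05,
        1.30405274e-02, -9.65331111e-06]), 'tool_pos': array([ 0.16081703, -0.65471875,  0.19530585]), 'tcp_rot': array([-3.11656815e+00, -3.77048699e-01,  2.72369489e-04]), 'wrist_force': array([ 0.16761482, -0.19570718,  0.1194956 ]), 'torque': array([-0.03013824, -0.01010437,  0.00310535]), 'grip_force': 0.0, 'width': 0.9954891471651702}
[[ 0.971  0.238 -0.   ]
 [ 0.238 -0.971  0.002]
 [ 0.    -0.002 -1.   ]]
[[482.35443689   0.         253.64135096]
 [  0.         482.35443689 193.14840381]
 [  0.           0.           1.        ]] [[-0.02145883 -0.98209847  0.18714198  0.32741958]
 [-0.99971489  0.01911779 -0.01430548  0.03827204]
 [ 0.01047164 -0.1873956  -0.98222871  1.3816943 ]
 [ 0.          0.          0.          1.        ]] [[ 0.912777   -0.28384698  0.29371591  0.31005152]
 [-0.40820765 -0.65910593  0.63162164 -0.54182054]
 [ 0.014306   -0.69642678 -0.71748524  0.75115588]
 [ 0.          0.          0.          1.        ]]
```

View pics/top0.png

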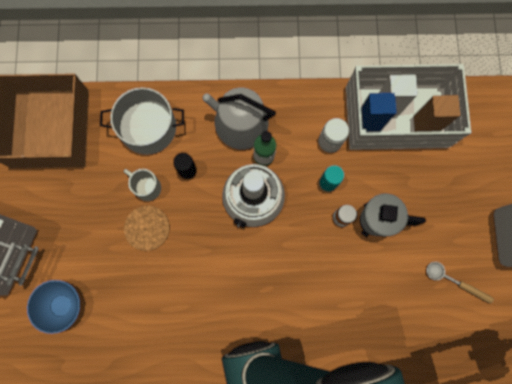

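View pics/side0.png

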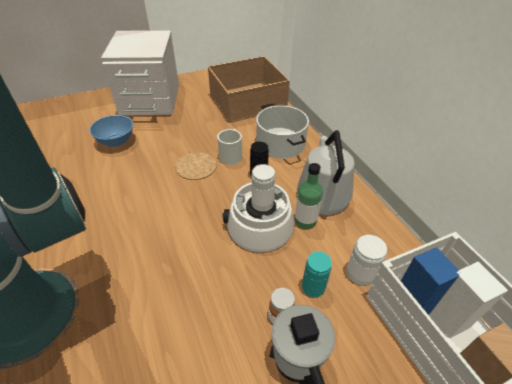

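Top view: the candidates for the tin are the white tin in the socket (254,185), the black one (185,165), the turquoise one (331,178), the white can2 (334,135) and the jam jar (346,215). I choose the one in the socket at (254,185). The jug is at (386,214) with its handle towards (418,221), the mat at (147,228), the mug at (145,183), the bottle at (264,148) and the dial near (240,225).

Next, a close crop to check this.

```bash
python3 - <<'E'
import cv2,numpy as np
a=cv2.imread("pics/top0.png")
x=cv2.resize(a[125:245,205:305],None,fx=4,fy=5*.8,interpolation=cv2.INTER_CUBIC)
y=cv2.resize(a[165:285-0,335:435],None,fx=4,fy=4,interpolation=cv2.INTER_CUBIC)
cv2.imwrite("pics/crop0.png",np.hstack([x,y]))
E
```

```text
(no output)
```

View pics/crop0.png

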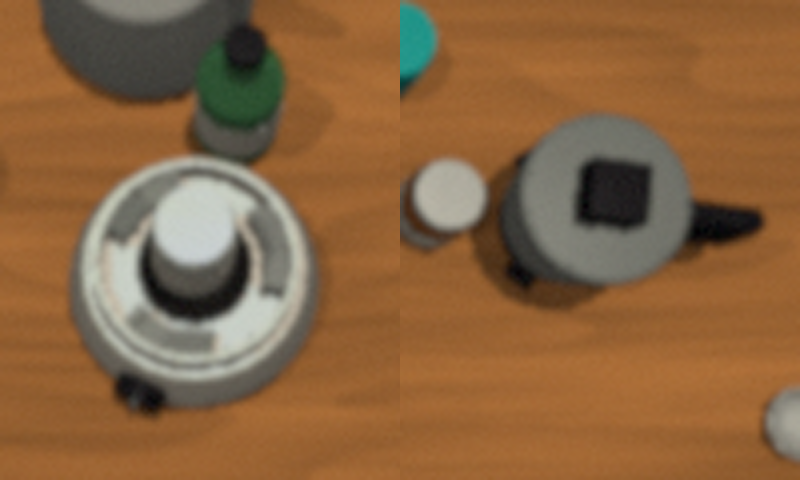

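The crop confirms it: a white-topped tin stands in the socket with its top at crop (195,225). The dial is at crop (140,392), the lid at crop (605,199), the cap at (614,192) and the handle tip at (755,220).

```bash
python3 - <<'E'
from h import *
f="pics/top0.png"
L=lambda x,y:(205+x/4-.375,125+y/4-.375); J=lambda x,y:(335+(x-400)/4-.375,165+y/4-.375)
print("tin",ray(f,*L(195,225),.195)); print("ring",ray(f,*L(197,259),.102)); d=ray(f,*L(137,393),.036);print("dial",d)
print("lid",ray(f,*J(605,199),.126),"cap",ray(f,*J(614,192),.158),"h",ray(f,*J(750,219),.112))
for c in [(590,157),(652,163),(640,228),(577,222)]: print(ray(f,*J(*c),.158)[:2])
im=cv2.imread(f); hsv=cv2.cvtColor(im,cv2.COLOR_BGR2HSV)
print("mat",ray(f,147,228.5,.005))
print("oil",ray(f,*L(245,45),.2),"jam",ray(f,*J(449,195),.085),"mug",ray(f,145,182,.085))
# overlay
o=cv2.resize(im,None,fx=4,fy=4,interpolation=cv2.INTER_CUBIC)
def circ(c,r,z,col):
    p=[proj(f,[c[0]+r*np.cos(t),c[1]+r*np.sin(t),z])*4+1.5 for t in np.linspace(0,2*np.pi,90)]
    cv2.polylines(o,[np.int32(p)],True,col,1)
b=ray(f,*L(197,259),.102)
circ(b,.071,.102,(0,0,255));circ(b,.065,.102,(0,0,255));circ(b,.09,.0,(255,0,0));circ(b,.09,.075,(255,0,0))
t=ray(f,*L(195,225),.195);circ(t,.028,.195,(0,255,0))
j=ray(f,*J(605,199),.126);circ(j,.057,.126,(0,255,0))
m=ray(f,147,228.5,.005);circ(m,.065,.005,(255,0,0))
g=ray(f,145,182,.085);circ(g,.038,.085,(255,0,0))
cv2.imwrite("pics/ov.png",np.hstack([o[560:1000,450:700],o[560:1000,840:1180],o[740:1180,1400:1610]])[:, :800] if 0 else np.hstack([cv2.resize(o[660:1020,450:720],None,fx=.75,fy=1*.75),cv2.resize(o[620:920,860:1180],(320,270+0),) if 0 else cv2.resize(o[620:980,860:1160],None,fx=.75,fy=.75),cv2.resize(o[720:1080,1400:1720],None,fx=.75,fy=.75)]))
E
```

```text
tin [0.58497223 0.02098408 0.195     ]
ring [0.58161379 0.01877923 0.102     ]
dial [0.49970834 0.06193045 0.036     ]
lid [ 0.50293215 -0.32730686  0.126     ] cap [ 0.5028797  -0.32412189  0.158     ] h [ 0.48953794 -0.42717381  0.112     ]
[ 0.52595895 -0.310287  ]
[ 0.52125301 -0.35008203]
[ 0.47928305 -0.33910101]
[ 0.48396113 -0.29891733]
mat [0.49278174 0.32528068 0.005     ]
oil [ 0.70076141 -0.01335714  0.2       ] jam [ 0.51352782 -0.23304188  0.085     ] mug [0.61139276 0.31661786 0.085     ]
```

View pics/ov.png

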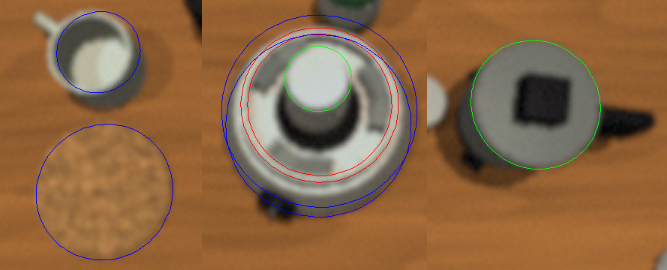

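play_rows --rows '[[[0.76,-0.74,-0.26],[0,0,0]],[[0.76,-0.74,-0.26],[0,0,0]],[[0.76,-0.74,-0.26],[0,0,0]],[[0.76,-0.74,-0.26],[0,0,0]],[[0.76,-0.74,-0.26],[0,0,0]],[[0.76,-0.74,-0.26],[0,0,0]],[[0.76,-0.74,-0.26],[0,0,0]],[[0.76,-0.74,-0.26],[0,0,0]]]' --claw 1 --newtons 30

```text
time: 0.77
tool_pos: [0.3039, -0.4274, 0.2633]
tcp_rot: [3.117, 0.384, 0.004]
wrist_force: [-0.1, -0.5, 0.5]
width: 1.0
grip_force: 0.0
```

play_rows --rows '[[[0.76,-0.74,0],[0,0,0]],[[0.76,-0.74,0],[0,0,0]],[[0.76,-0.74,0],[0,0,0]],[[0.76,-0.74,0],[0,0,0]],[[0.76,-0.74,0],[0,0,0]],[[0.76,-0.74,0],[0,0,0]],[[0.76,-0.74,0],[0,0,0]],[[0.76,-0.74,0],[0,0,0]]]'

```text
time: 1.43
tool_pos: [0.443, -0.203, 0.261]
tcp_rot: [-3.117, -0.384, 0.0]
wrist_force: [0.3, -0.1, -0.0]
width: 1.003
grip_force: 0.0
```

play_rows --rows '[[[0.76,-0.74,0],[0,0,0]],[[0.76,-0.74,0],[0,0,0]],[[0.76,-0.74,0],[0,0,0]],[[0.76,-0.74,0],[0,0,0]],[[0.76,-0.74,0],[0,0,0]],[[0.76,-0.74,0],[0,0,0]],[[0.76,-0.74,0],[0,0,0]],[[0.76,-0.74,0],[0,0,0]],[[0.76,-0.74,0],[0,0,0]],[[0.76,-0.74,0],[0,0,0]]]'

```text
time: 2.27
tool_pos: [0.5815, 0.0175, 0.2611]
tcp_rot: [3.118, 0.376, -0.003]
wrist_force: [-0.7, -0.2, -0.4]
width: 1.002
grip_force: 0.0
```

```bash
python3 - <<'E'
from h import *
s=bot.read_state(); print(s["time"],s["q"].round(3),s["tool_pos"],s["tcp_rot"],s["wrist_force"])
print(rel([.584,.021,.146],R.from_rotvec([-3.1166,-.377,0])))
c=snap("wrist","pics/w1.png"); print(c["mount"].round(4),c["K"])
E
```

```text
2.2667 [-1.200e-02  5.600e-02  1.726e+00 -1.000e-03  1.362e+00  1.319e+00] [0.581537   0.01752303 0.26110844] [ 3.11808264e+00  3.75510260e-01 -2.51251118e-03] [-0.69406472 -0.23340286 -0.38353931]
(array([ 0.0137, -0.0115,  0.4604]), array([ 0.0039,  0.0025, -0.0013]))
[[ 2.000e-04 -9.455e-01 -3.256e-01  8.420e-02]
 [ 1.000e+00 -3.000e-04  1.200e-03  6.000e-04]
 [-1.300e-03 -3.256e-01  9.455e-01 -1.769e-01]
 [ 0.000e+00  0.000e+00  0.000e+00  1.000e+00]] [[314.32647268   0.         260.89461497]
 [  0.         314.32647268 186.00359949]
 [  0.           0.           1.        ]]
```

View pics/w1.png

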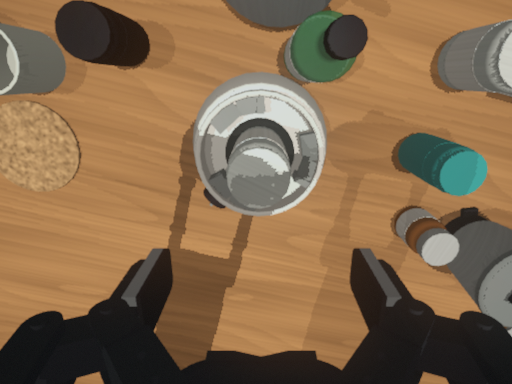

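Wrist view: the tin's top face is centred near (258,177) inside the socket and the bottle is behind at (330,45). The mat is at (38,145). I check the tin's position with this.

```bash
cat >> h.py <<'E'
def wsnap(f):
    s=bot.read_state(); c=cams.read_camera("wrist"); cv2.imwrite(f,c["image"][:,:,::-1])
    A=np.eye(4);A[:3,:3]=R.from_rotvec(s["tcp_rot"]).as_matrix();A[:3,3]=s["tool_pos"]
    np.savez(f[:-4]+".npz",K=c["K"],T=A@c["mount"],image=c["image"]); return c
E
python3 - <<'E'
from h import *
s=bot.read_state(); c=dict(np.load("pics/w1.npz")); A=np.eye(4);A[:3,:3]=R.from_rotvec(s["tcp_rot"]).as_matrix();A[:3,3]=s["tool_pos"]
np.savez("pics/w1.npz",K=c["K"],T=A@c["mount"])
f="pics/w1.png"
print("tin",ray(f,258,177,.195),"mat",ray(f,38,146,.005),"oil",ray(f,347,37,.2))
print(proj(f,[.584,.021,.195]),proj(f,[.493,.325,.005]),proj(f,[.582,.0188,.102]))
E
```

```text
tin [0.58903492 0.02061317 0.195     ] mat [0.50228718 0.31663241 0.005     ] oil [ 0.70332872 -0.01499646  0.2       ]
[256.09397735 182.61999926] [ 31.78555405 150.9584477 ] [258.68020451 157.93289072]
```

play_rows --rows '[[[0.025,-0.008,0.05],[0,0,0]],[[0.025,-0.008,0.15],[0,0,0]],[[0.025,-0.008,0.25],[0,0,0]],[[0.025,-0.008,0.35],[0,0,0]],[[0.025,-0.008,0.42],[0,0,0]],[[0.025,-0.008,0.46],[0,0,0]],[[0.025,-0.008,0.46],[0,0,0]],[[0.025,-0.008,0.46],[0,0,0]]]'

```text
time: 2.98
tool_pos: [0.5875, 0.0222, 0.1463]
tcp_rot: [-3.119, -0.376, 0.001]
wrist_force: [-1.0, 0.0, 0.7]
width: 0.999
grip_force: 0.0
```

play_rows --rows '[[[0,0,0],[0,0,0]],[[0,0,0],[0,0,0]],[[0,0,0],[0,0,0]],[[0,0,0],[0,0,0]],[[0,0,0],[0,0,0]],[[0,0,0],[0,0,0]],[[0,0,0],[0,0,0]],[[0,0,0],[0,0,0]],[[0,0,0],[0,0,0]],[[0,0,0],[0,0,0]]]' --claw -1 --newtons 35

```text
time: 3.82
tool_pos: [0.5893, 0.0227, 0.1488]
tcp_rot: [3.118, 0.377, 0.006]
wrist_force: [-0.6, -0.6, 5.7]
width: 0.585
grip_force: 35.4
```

play_rows --rows '[[[0,0,-0.05],[0,0,0]],[[0,0,-0.13],[0,0,0]],[[0,0,-0.22],[0,0,0]],[[0,0,-0.31],[0,0,0]],[[0,0,-0.38],[0,0,0]],[[0,0,-0.4],[0,0,0]],[[0,-0.05,-0.4],[0,0,0]],[[-0.01,-0.12,-0.4],[0,0,0]],[[-0.02,-0.22,-0.4],[0,0,0]],[[-0.03,-0.33,-0.4],[0,0,0]],[[-0.036,-0.44,-0.4],[0,0,0]],[[-0.036,-0.54,-0.4],[0,0,0]],[[-0.036,-0.6,-0.4],[0,0,0]],[[-0.036,-0.62,-0.4],[0,0,0]],[[-0.036,-0.62,-0.4],[0,0,0]]]'

```text
time: 5.07
tool_pos: [0.5405, 0.1726, 0.245]
tcp_rot: [3.118, 0.381, -0.005]
wrist_force: [-0.3, 0.1, -2.0]
width: 0.584
grip_force: 35.8
```

play_rows --rows '[[[-0.009,-0.05,0],[0,0,0]],[[-0.02,-0.14,0],[0,0,0]],[[-0.036,-0.25,0],[0,0,0]],[[-0.036,-0.37,0],[0,0,0]],[[-0.036,-0.49,0],[0,0,0]],[[-0.036,-0.58,0],[0,0,0]],[[-0.036,-0.63,0],[0,0,0]],[[-0.036,-0.63,0],[0,0,0]],[[-0.036,-0.63,0],[0,0,0]],[[-0.036,-0.63,0],[0,0,0]]]'

```text
time: 5.9
tool_pos: [0.496, 0.3208, 0.2464]
tcp_rot: [3.118, 0.376, -0.001]
wrist_force: [-0.1, -0.2, -2.2]
width: 0.581
grip_force: 36.0
```

```bash
python3 - <<'E'
from h import *
s=bot.read_state(); print(s["time"],s["tool_pos"],s["width"],s["wrist_force"])
a=wsnap("pics/w2.png")["image"]; b=snap("top","pics/t2.png")["image"];c=snap("side","pics/s2.png")["image"]
print(proj("pics/w2.png",[.494,.323,.005]))
cv2.imwrite("pics/v2.png",np.hstack([cv2.resize(x,(400,300)) for x in (a,c)])[:,:,::-1])
E
```

```text
5.9 [0.49604038 0.32081669 0.24639166] 0.5812419263868966 [-0.06251307 -0.21050799 -2.15381108]
[257.90485522 144.93776648]
```

View pics/v2.png

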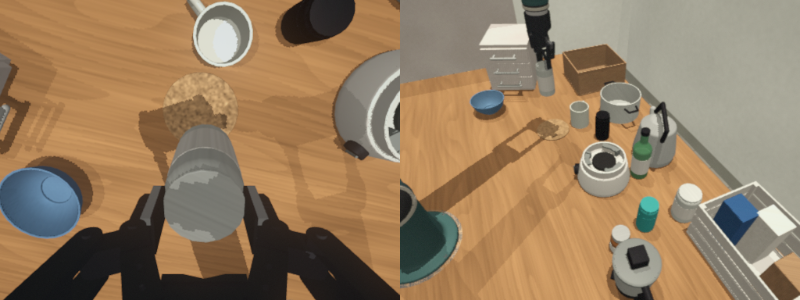

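Wrist view: the tin is held upright above the mat, whose centre is near (256,136) at full scale. The side view shows the empty socket. Lowering it now.

play_rows --rows '[[[0.01,0,0.08],[0,0,0]],[[0.01,0,0.2],[0,0,0]],[[0.01,0,0.33],[0,0,0]],[[0.01,0,0.46],[0,0,0]],[[0.01,0,0.57],[0,0,0]],[[0.01,0,0.64],[0,0,0]],[[0.01,0,0.67],[0,0,0]],[[0.01,0,0.69],[0,0,0]],[[0.01,0,0.7],[0,0,0]],[[0.01,0,0.705],[0,0,0]],[[0.01,0,0.705],[0,0,0]],[[0.01,0,0.705],[0,0,0]]]'

```text
time: 7.05
tool_pos: [0.4993, 0.3232, 0.072]
tcp_rot: [-3.118, -0.377, -0.004]
wrist_force: [-0.1, 0.2, -2.5]
width: 0.583
grip_force: 36.0
```

play_rows --rows '[[[0,0,0.006],[0,0,0]],[[0,0,0.01],[0,0,0]],[[0,0,0.012],[0,0,0]],[[0,0,0.012],[0,0,0]]]'

```text
time: 7.38
tool_pos: [0.4992, 0.3231, 0.0689]
tcp_rot: [-3.118, -0.377, -0.004]
wrist_force: [-1.2, -1.0, 5.3]
width: 0.583
grip_force: 36.9
```

Contact is made. I'll release and rise straight up.

play_rows --rows '[[[0,0,0],[0,0,0]],[[0,0,0],[0,0,0]],[[0,0,0],[0,0,0]],[[0,0,0],[0,0,0]],[[0,0,0],[0,0,0]],[[0,0,0],[0,0,0]],[[0,0,0],[0,0,0]],[[0,0,0],[0,0,0]],[[0,0,-0.05],[0,0,0]],[[0,0,-0.15],[0,0,0]],[[0,0,-0.3],[0,0,0]],[[0,0,-0.46],[0,0,0]],[[0,0,-0.62],[0,0,0]],[[0,0,-0.74],[0,0,0]],[[0,0,-0.74],[0,0,0]]]' --claw 1

```text
time: 8.63
tool_pos: [0.5023, 0.3251, 0.2632]
tcp_rot: [-3.112, -0.377, -0.023]
wrist_force: [1.7, -1.0, 1.1]
width: 1.0
grip_force: 0.0
```

```bash
python3 - <<'E'
from h import *
s=bot.read_state(); print(s["time"],s["tool_pos"],s["tcp_rot"])
a=wsnap("pics/w3.png")["image"]; b=snap("top","pics/t3.png")["image"]
cv2.imwrite("pics/v3.png",np.hstack([cv2.resize(a,(400,300)),cv2.resize(b[125:245,205:365][:, :],(400,300),interpolation=cv2.INTER_CUBIC)])[:,:,::-1])
E
```

```text
8.6333 [0.50226906 0.32506023 0.26322221] [-3.11244696 -0.37661242 -0.02269518]
```

View pics/v3.png

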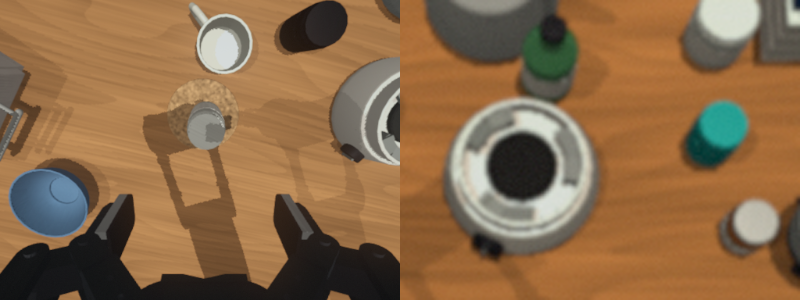

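The tin stands on the mat (left). The top-camera crop shows the empty socket with its pad at (522,166) and the dial at (488,245). I'll take blob centroids for precision.

```bash
python3 - <<'E'
from h import *
def blob(f,box,z,thr=60):
    im=cv2.imread(f); x0,y0,x1,y1=box; g=im[y0:y1,x0:x1].max(2)
    m=(g<thr).astype(np.uint8); n,l,st,c=cv2.connectedComponentsWithStats(m)
    k=1+st[1:,4].argmax(); p=c[k]+[x0,y0]; cnt=cv2.findContours((l==k).astype(np.uint8),0,2)[0][0]
    print(box,st[k],p.round(2),ray(f,*p,z).round(4)[:2], "rect",cv2.minAreaRect(cnt)[1:])
    return ray(f,*p,z)[:2]
f="pics/t3.png"
for t in (50,60,75): b=blob(f,(238,175,270,207),.085,t)
for t in (40,50,60): d=blob(f,(230,212,255,232),.036,t)
print("dial ang",np.degrees(np.arctan2(*(d-b)[::-1])),np.linalg.norm(d-b))
for t in (35,45,55): c=blob("pics/top0.png",(376,203,402,227),.158,t)
for t in (35,45,55): h=blob("pics/top0.png",(409,210,432,232),.112,t)
print("h ang",np.degrees(np.arctan2(*(h-c)[::-1])))
E
```

```text
(238, 175, 270, 207) [  3   4  26  25 517] [253.33 191.12] [0.5801 0.0201] rect ((24.0, 25.0), 90.0)
(238, 175, 270, 207) [  3   4  26  26 531] [253.31 191.11] [0.5802 0.0202] rect ((25.0, 25.0), 90.0)
(238, 175, 270, 207) [  2   3  27  27 554] [253.26 191.16] [0.5801 0.0203] rect ((25.491172790527344, 26.385601043701172), 63.43495178222656)
(230, 212, 255, 232) [ 5  7 11  8 47] [239.66 222.57] [0.5005 0.0597] rect ((11.180339813232422, 4.4721360206604), 26.56505012512207)
(230, 212, 255, 232) [ 4  7 12  9 60] [239.78 222.7 ] [0.5002 0.0594] rect ((11.65926456451416, 5.333493709564209), 29.74488067626953)
(230, 212, 255, 232) [ 4  6 12 10 73] [239.56 222.67] [0.5002 0.06  ] rect ((13.033892631530762, 6.173948764801025), 30.963754653930664)
dial ang 153.56476156474739 0.0891273864970963
(376, 203, 402, 227) [  4   3  17  16 191] [388.1  213.07] [ 0.5017 -0.324 ] rect ((15.782302856445312, 14.302711486816406), 9.462321281433105)
(376, 203, 402, 227) [  4   2  17  17 241] [387.93 213.14] [ 0.5016 -0.3235] rect ((16.496618270874023, 15.13223648071289), 7.125016689300537)
(376, 203, 402, 227) [  3   2  18  17 261] [387.78 213.14] [ 0.5016 -0.3231] rect ((17.3648624420166, 15.504340171813965), 7.125016689300537)
(409, 210, 432, 232) [ 0  7 16  8 98] [415.12 220.57] [ 0.4867 -0.4082] rect ((7.0, 15.0), 90.0)
(409, 210, 432, 232) [  0   7  16   9 105] [415.2  220.57] [ 0.4867 -0.4084] rect ((8.0, 15.0), 90.0)
(409, 210, 432, 232) [  0   6  16  10 118] [415.34 220.63] [ 0.4865 -0.4088] rect ((9.0, 15.0), 90.0)
h ang -99.94116559104009
```

play_rows --rows '[[[0.006,0.06,0],[0,0,0]],[[0.006,0.17,0],[0,0,0]],[[0.006,0.3,0],[0,0,0]],[[0.006,0.45,0],[0,0,0]],[[0.006,0.59,0],[0,0,0]],[[0.006,0.73,0],[0,0,0]],[[0.006,0.84,0],[0,0,0]],[[0.006,0.93,0],[0,0,0]],[[0.006,0.96,0],[0,0,0]]]'

```text
time: 9.48
tool_pos: [0.5562, 0.0866, 0.2505]
tcp_rot: [3.118, 0.373, -0.005]
wrist_force: [-0.4, 0.7, -1.0]
width: 0.994
grip_force: 0.0
```

play_rows --rows '[[[0.006,0.1,0],[0,0,-0.1]],[[0.006,0.2,0],[0,0,-0.22]],[[0.006,0.28,0],[0,0,-0.36]],[[0.006,0.3,0],[0,0,-0.5]],[[0.006,0.3,0],[0,0,-0.62]],[[0.006,0.3,0],[0,0,-0.72]],[[0.006,0.3,0],[0,0,-0.75]],[[0.006,0.3,0],[0,0,-0.75]],[[0.006,0.3,0],[0,0,-0.75]]]'

```text
time: 10.23
tool_pos: [0.5757, 0.018, 0.2516]
tcp_rot: [-2.875, -1.264, 0.002]
wrist_force: [0.5, -0.1, 0.2]
width: 0.998
grip_force: 0.0
```

```bash
python3 - <<'E'
from h import *
s=bot.read_state(); print(s["time"],s["tool_pos"],s["tcp_rot"],R.from_rotvec(s["tcp_rot"]).as_matrix().round(3)[:,0])
a=wsnap("pics/w4.png")["image"]; f="pics/w4.png"
p=proj(f,[.58,.02,.085]);d=proj(f,[.49,.065,.036]); print(p,d)
def blob(q,r,z,thr):
    x0,y0=(q-r).astype(int).clip(0);g=a[y0:y0+2*r,x0:x0+2*r].max(2);n,l,st,c=cv2.connectedComponentsWithStats((g<thr).astype(np.uint8)); k=1+st[1:,4].argmax(); u=c[k]+[x0,y0]; print(st[k],u,ray(f,*u,z)); return ray(f,*u,z)
for t in (50,65): b=blob(p,45,.085,t)
for t in (50,65): e=blob(d,20,.036,t)
print(np.degrees(np.arctan2(*(e-b)[1::-1])))
o=a.copy(); 
for r,z in ((.065,.102),(.071,.102),(.04,.085)):
    cv2.polylines(o,[np.int32([proj(f,[.580+r*np.cos(t),.020+r*np.sin(t),z]) for t in np.linspace(0,6.3,80)])],True,(255,0,0),1)
cv2.imwrite("pics/v4.png",o[:,:,::-1])
E
```

```text
10.2333 [0.57569167 0.01795626 0.25164487] [-2.87510748e+00 -1.26428666e+00  1.96671324e-03] [ 0.676  0.737 -0.001]
[261.82044977 152.70497495] [186.81429037 165.06633506]
[ 15  44  35  27 562] [247.58896797 162.71352313] [0.56039834 0.02234431 0.085     ]
[  14   15   70   63 2747] [260.76265016 155.63887878] [0.57686568 0.01832796 0.085     ]Traceback (most recent call last):
  File "<stdin>", line 8, in <module>
  File "<stdin>", line 6, in blob
ValueError: attempt to get argmax of an empty sequence
```

```bash
python3 - <<'E'
from h import *
f="pics/w4.png"; o=cv2.imread(f); o=cv2.resize(o[60:280,130:390],None,fx=3,fy=2.7*0+3,interpolation=cv2.INTER_CUBIC)[:600]
for c,col in (((.580,.020),(0,0,255)),((.577,.0183),(0,255,0))):
  for r,z in ((.065,.102),(.071,.102),(.04,.085)):
    cv2.polylines(o,[np.int32([(proj(f,[c[0]+r*np.cos(t),c[1]+r*np.sin(t),z])-[130,60])*3+1 for t in np.linspace(0,6.3,80)])],True,col,1)
cv2.imwrite("pics/v4.png",o)
E
```

```text
(no output)
```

View pics/v4.png

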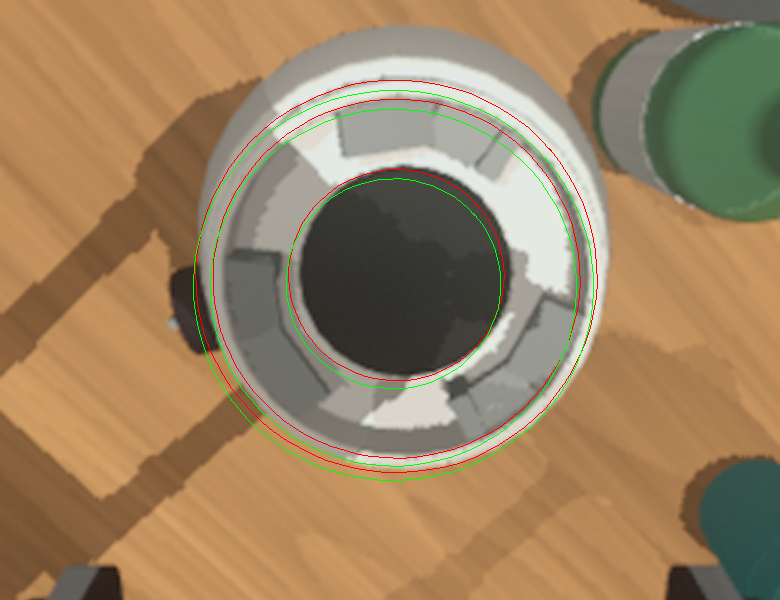

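Wrist close-up: the pad is centred at (405,271), a little right of and above the red overlay. That puts the socket near (0.583, 0.0195), and the dial at (190,310) fits 153.5°. On to the jug.

play_rows --rows '[[[-0.04,0.025,0],[0,0,0]],[[-0.12,0.07,0],[0,0,0]],[[-0.22,0.13,0],[0,0,0]],[[-0.34,0.2,0],[0,0,0]],[[-0.46,0.27,0],[0,0,0]],[[-0.56,0.33,0],[0,0,0]],[[-0.605,0.354,0],[0,0,0]]]'

```text
time: 10.87
tool_pos: [0.5382, -0.1577, 0.2526]
tcp_rot: [2.875, 1.261, -0.002]
wrist_force: [0.5, -0.4, -0.3]
width: 1.003
grip_force: 0.0
```

play_rows --rows '[[[-0.1,0.06,0],[0,0,-0.1]],[[-0.2,0.12,0],[0,0,-0.22]],[[-0.32,0.19,0],[0,0,-0.36]],[[-0.44,0.26,0],[0,0,-0.5]],[[-0.54,0.32,0],[0,0,-0.62]],[[-0.605,0.354,0],[0,0,-0.72]],[[-0.605,0.354,0],[0,0,-0.75]],[[-0.605,0.354,0],[0,0,-0.75]],[[-0.605,0.354,0],[0,0,-0.75]],[[-0.605,0.354,0],[0,0,-0.75]]]'

```text
time: 11.7
tool_pos: [0.5029, -0.3241, 0.2524]
tcp_rot: [-2.383, -2.046, -0.001]
wrist_force: [0.3, -0.3, -0.5]
width: 0.999
grip_force: 0.0
```

```bash
python3 - <<'E'
from h import *
s=bot.read_state(); print(s["time"],s["q"].round(2),s["tool_pos"],s["tcp_rot"],R.from_rotvec(s["tcp_rot"]).as_matrix().round(3)[:,0])
f="pics/w5.png"; wsnap(f); o=cv2.imread(f); o=cv2.resize(o,(768,576),interpolation=cv2.INTER_CUBIC)
for r,z,c in ((.057,.126,(0,0,255)),(.02,.158,(0,255,0))):
    cv2.polylines(o,[np.int32([proj(f,[.5017+r*np.cos(t),-.3250+r*np.sin(t),z])*1.5 for t in np.linspace(0,6.3,80)])],True,c,1)
cv2.imwrite("pics/v5.png",o)
E
```

```text
11.7 [-0.61  0.09  1.7   0.    1.35 -0.46] [ 0.50290333 -0.32407059  0.25243616] [-2.38343964e+00 -2.04602318e+00 -7.37940289e-04] [0.151 0.988 0.001]
```

View pics/v5.png

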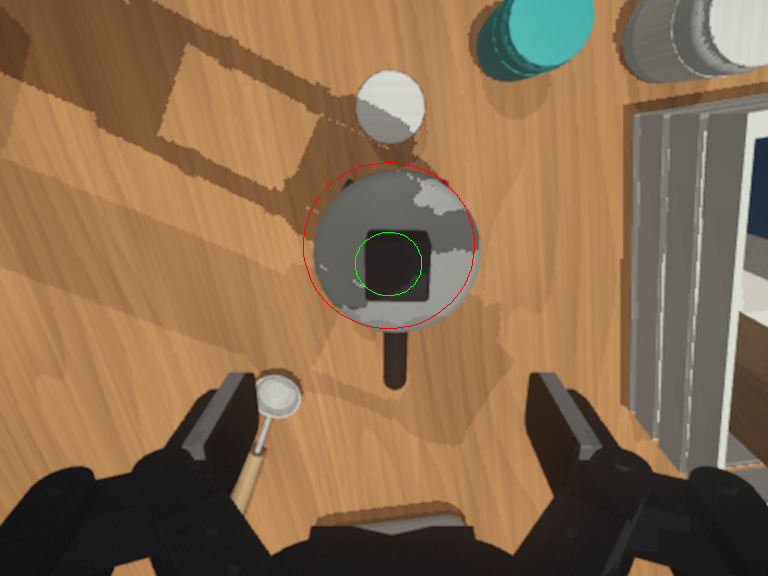

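Wrist view: the cap's top is centred at (398,264), 1.5x scale, the lid at (397,250), and the handle points straight down the image at (395,370). So the jug is about 5 mm in x from the top-camera value, and the tool is square to the cap. Descending.

play_rows --rows '[[[-0.013,0.017,0.05],[0,0,0]],[[-0.013,0.017,0.15],[0,0,0]],[[-0.013,0.017,0.26],[0,0,0]],[[-0.013,0.017,0.36],[0,0,0]],[[-0.013,0.017,0.43],[0,0,0]],[[-0.013,0.017,0.47],[0,0,0]],[[-0.013,0.017,0.5],[0,0,0]],[[-0.013,0.017,0.5],[0,0,0]],[[-0.013,0.017,0.5],[0,0,0]]]'

```text
time: 12.5
tool_pos: [0.5068, -0.3291, 0.1278]
tcp_rot: [2.383, 2.047, 0.0]
wrist_force: [-0.5, -1.2, -0.3]
width: 0.998
grip_force: 0.0
```

play_rows --rows '[[[0,0,0],[0,0,0]],[[0,0,0],[0,0,0]],[[0,0,0],[0,0,0]],[[0,0,0],[0,0,0]],[[0,0,0],[0,0,0]],[[0,0,0],[0,0,0]],[[0,0,0],[0,0,0]],[[0,0,0],[0,0,0]],[[0,0,0],[0,0,0]],[[0,0,0],[0,0,0]],[[0,0,0],[0,0,0]],[[0,0,0],[0,0,0]]]' --claw -1 --newtons 60

```text
time: 13.5
tool_pos: [0.5063, -0.3291, 0.1274]
tcp_rot: [-2.384, -2.046, 0.0]
wrist_force: [-0.2, 0.3, 0.0]
width: 0.004
grip_force: 0.0
```

```bash
python3 - <<'E'
from h import *
a=wsnap("pics/w6.png")["image"]; b=snap("side","pics/s6.png")["image"]
cv2.imwrite("pics/v6.png",np.hstack([cv2.resize(a,(400,300)),cv2.resize(b[210:384,200:432],(400,300),interpolation=cv2.INTER_CUBIC)])[:,:,::-1])
E
```

```text
(no output)
```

View pics/v6.png

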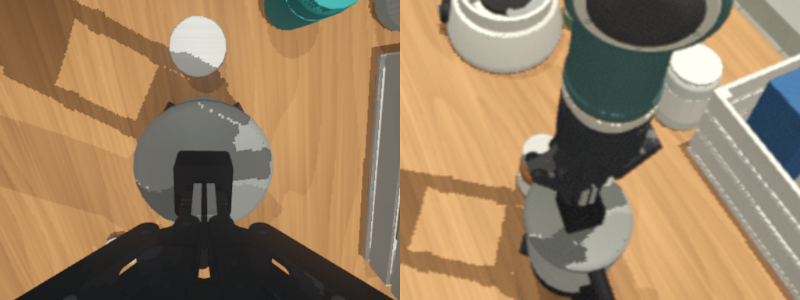

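The fingers shut empty: in both views the cap at (205,165)/(585,215) still stands clear of the fingertips. I'll check the geometry numerically by triangulating the cap.

```bash
python3 - <<'E'
from h import *
s=bot.read_state(); t=s["tool_pos"]; k=.78125
print("tcp",t,"w6 view px",proj("pics/w6.png",t)*k, "side crop px",(proj("pics/s6.png",t)-[200,210])*[400/232,300/174])
for z in (.126,.158): print(z,"w6",proj("pics/w6.png",[.5065,-.328,z])*k,"side0",proj("pics/side0.png",[.5065,-.328,z]),"side crop",(proj("pics/s6.png",[.5065,-.328,z])-[200,210])*[400/232,300/174],"top0",proj("pics/top0.png",[.5065,-.328,z]))
# cap in side0
im=cv2.imread("pics/side0.png"); g=im[300:350,280:330].max(2)
n,l,st,c=cv2.connectedComponentsWithStats((g<45).astype(np.uint8)); i=1+st[1:,4].argmax(); print(st[i],c[i]+[280,300])
for z in (.12,.13,.14,.15,.16): print(z, ray("pics/side0.png",*(c[i]+[280,300]),z), ray("pics/top0.png",388,213.1,z), ray("pics/w5.png",398/1.5,264/1.5,z))
E
```

```text
tcp [ 0.506328   -0.32908358  0.1273958 ] w6 view px [203.08176739 171.93181324] side crop px [179.20167065 208.6626828 ]
0.126 w6 [203.09414615 169.92455583] side0 [303.63981803 330.77934707] side crop [178.68934144 208.24025356] top0 [386.03827684 213.03006453]
0.158 w6 [202.93687631 189.95974006] side0 [305.62932387 322.81524764] side crop [182.11952391 194.50904765] top0 [389.52263282 211.20238104]
[ 11  19  27  26 224] [302.0625     335.32142857]
0.12 [ 0.50170783 -0.33210516  0.12      ] [ 0.50706493 -0.33494939  0.12      ] [ 0.50609307 -0.33710165  0.12      ]
0.13 [ 0.49867124 -0.33542788  0.13      ] [ 0.50564109 -0.33199129  0.13      ] [ 0.50641877 -0.33402446  0.13      ]
0.14 [ 0.49563465 -0.33875059  0.14      ] [ 0.50421725 -0.32903319  0.14      ] [ 0.50674447 -0.33094726  0.14      ]
0.15 [ 0.49259806 -0.34207331  0.15      ] [ 0.50279341 -0.3260751   0.15      ] [ 0.50707017 -0.32787007  0.15      ]
0.16 [ 0.48956146 -0.34539603  0.16      ] [ 0.50136957 -0.323117    0.16      ] [ 0.50739588 -0.32479288  0.16      ]
```

```bash
python3 - <<'E'
from h import *
g=cv2.imread("pics/w6.png").max(2)[175:300:4,205:315:2]
for i,r in enumerate(g): print(175+4*i,"".join(" .:-=+*#%@"[min(9,int(v)//22)] for v in r))
a=cv2.imread("pics/s6.png").max(2)[300:360:2,270:345]; 
for i,r in enumerate(a): print(300+2*i,"".join(" .:-=+*#%@"[min(9,int(v)//22)] for v in r))
f="pics/w6.png"
for dx in (-.02,.02):
  for z in (.126,.158): print(dx,z,proj(f,np.array([.5065,-.328,z])+dx*np.array([.151,.988,0])))
E
```

```text
175 +++=++=====+++++++++++++++++++++++++++++++===+++#######
179 ======+===+===+++++++++++++++++++++++++=========#######
183 ==============+==++++++++++++++++++++==========########
187 ====================++++++++++++++==============*######
191 ========================++++++++=================#####*
195 ============................................===========
199 ===========..................................==========
203 ==========-..................................-=========
207 ==========....................................=========
211 =========:....................................:========
215 ========-......................................========
219 ========-......................................========
223 =========......................................========
227 =========.....................................:========
231 =========.....................................:***#####
235 =========............:=====...=====:..........+######**
239 =======--............-=====...=====:..........+********
243 =--------............-====-...=====-..........+********
247 ---------:......
[... 2677 characters left out ...]
***++====================+#########################@@@@@@@@@@@
348 *-:-=======+++======================+*##%%%%%%%#%%#############%@@@@@@@@@@@
350 =::-==========================+*+==*#%%%%%%%%%%%%%%###########%@@@@@@@@@@@@
352 -::-=++============================*##%%%%%%%%%%%%%%%%#######%@@@@@@@@@@@@@
354 ::::=+++==============================*%%%%%%%%%%%%%%%######%@@@@@@@@@@@@@@
356 :..:-+++++===========================*#%%%%%%%%%%%%%%%#####%@@@@@@@@@@@@@@@
358 **+===++++++=========================*#%%%%%%%%%%%%%%#####%@@@@@@@@@@@@@@@@
-0.02 0.126 [259.99269712 245.91216029]
-0.02 0.158 [259.80471459 275.59087439]
0.02 0.126 [259.92609398 187.13279526]
0.02 0.158 [259.70994599 208.03814649]
```

The pixel maps show the shut pad tips over the cap's top with the cap undisturbed. The open-finger geometry in the first wrist view also puts the real tips about 35 mm behind the stated TCP. I'll open and go about 32 mm lower, watching the force.

play_rows --rows '[[[0,0,0],[0,0,0]],[[0,0,0],[0,0,0]],[[0,0,0],[0,0,0]],[[0,0,0],[0,0,0]],[[-0.012,0,0],[0,0,0]],[[-0.012,0,0],[0,0,0]],[[-0.012,0,0],[0,0,0]],[[-0.012,0,0],[0,0,0]],[[-0.012,0,0.02],[0,0,0]],[[-0.012,0,0.04],[0,0,0]],[[-0.012,0,0.06],[0,0,0]],[[-0.012,0,0.08],[0,0,0]],[[-0.012,0,0.1],[0,0,0]],[[-0.012,0,0.115],[0,0,0]],[[-0.012,0,0.125],[0,0,0]],[[-0.012,0,0.125],[0,0,0]]]' --claw 1

```text
time: 14.93
tool_pos: [0.5053, -0.3317, 0.0952]
tcp_rot: [-2.382, -2.045, 0.001]
wrist_force: [1.0, -0.3, -0.5]
width: 1.003
grip_force: 0.0
```

play_rows --rows '[[[0,0,0],[0,0,0]],[[0,0,0],[0,0,0]],[[0,0,0],[0,0,0]],[[0,0,0],[0,0,0]],[[0,0,0],[0,0,0]],[[0,0,0],[0,0,0]],[[0,0,0],[0,0,0]],[[0,0,0],[0,0,0]],[[0,0,0],[0,0,0]],[[0,0,0],[0,0,0]]]' --claw -1 --newtons 60

```text
time: 15.77
tool_pos: [0.506, -0.3323, 0.0968]
tcp_rot: [2.383, 2.046, -0.0]
wrist_force: [-1.8, 0.5, 6.3]
width: 0.458
grip_force: 62.0
```

```bash
python3 - <<'E'
from h import *
s=bot.read_state(); print(s["time"],s["tool_pos"],s["wrist_force"],s["torque"])
f="pics/w7.png"; wsnap(f)
g=cv2.imread(f).max(2)[165:320:4,195:325:2]
for i,r in enumerate(g): print(165+4*i,"".join(" .:-=+*#%@"[min(9,int(v)//22)] for v in r))
for dx in (-.02,.02):
  for z in (.126,.158): print(dx,z,proj(f,np.array([.5065,-.328,z])+dx*np.array([.151,.988,0])))
E
```

```text
15.7667 [ 0.50596712 -0.33230816  0.09681495] [-1.76814111  0.46550525  6.33178148] [ 0.03982497  0.36406629 -0.01190118]
165 +++++++++++++++++++++++++++++++++++++++++++++++%%++++++++++++++++
169 +++++++++++++++++++++++++++++++++++++++++++++++++++++#%#+++++++++
173 ++++++++++++++++++++++++++++++++++++++++++++++++++++++++%%+++*+++
177 ++++++++++++++++++++++++++++++++++++++++++++++++++++++++++++%###%
181 ++++++++++++++++++++++++++++++++++++++++++++++++++++++++++++++%%%
185 ++++++++++++++++++++++++++++++++++++++++++++++++++++++++++++++#%%
189 ++++++++++++++++++++++++++++++++++++++++++++++++++++++++++++*%%%%
193 +++++++++++++++++++++++++++++++++++++++++++++++++++++++++++##%%%%
197 +++++++++++++++++++++++++++++++++++++++++++++++++++++++++++%%%%%%
201 +++++++++++++++++++++++++++++++++++++++++++++++++++++++++*%%%%%%%
205 +++++++++++++++++++++++++++++++++++++++++++++++++++++++++#%%%%%%%
209 ++++++++++++++=-................:::::::::::::::::::-++++++%%%%%%%
213 +++++++++++++=.......................................-++++++%%%%%
217 +++++++++++++........................................:=+++++++##
[... 1209 characters left out ...]
....................................................
293 .................................................................
297 .................................................................
301 .................................................................
305 ...........:..........................................:=.........
309 ...........=-.........................................*#.........
313 ..........++================#########################**#+........
317 .......-..%%%%%%%#+=======*###################**##%%%%%%*..-.....
-0.02 0.126 [259.55424236 269.04655067]
-0.02 0.158 [259.26367455 309.9648176 ]
0.02 0.126 [259.43918024 201.10011659]
0.02 0.158 [259.09205308 230.1925187 ]
```

The cap is held (62 N). Before going on, I check the tin's place on the mat from the stored picture.

```bash
python3 - <<'E'
from h import *
f="pics/t3.png"; 
for z in (.115,.005): print(proj(f,[.499,.323,z]),proj(f,[.495,.323,z]))
print(ray("pics/w3.png",207*1.28,113*1.28,.115), "mat w3",ray("pics/w3.png",203*1.28,116*1.28,.005))
im=cv2.imread(f)[195:255,115:180]; h=cv2.cvtColor(im,cv2.COLOR_BGR2HSV)
for i,r in enumerate(h[::2,:,1]): print(195+2*i,"".join(" .:-=+*#%@"[min(9,int(v)//26)] for v in r))
E
```

```text
[139.29420329 221.32161411] [139.25944549 222.82850398]
[147.84258884 226.31995879] [147.81519191 227.71153977]
[0.52299677 0.32539211 0.115     ] mat w3 [0.49618207 0.32508857 0.005     ]
195 -=:-. -:::-:. :--:.          .    ........:-+********************
197 -==...--:.                   .  ........:-+**********************
199 ----- = :.      :=--.    ..:... ....::-++************************
201 -====+:-  . :  -+***=. ..:-:-   -+++*****************************
203 ====-=-:  :.::.:=***+- :-::*-+++*********************************
205 ---===---+***= +.:==--.:.-:=++++*********************************
207 -------=:-+*=-:+*+***+=:..=+++++++++++++*************************
209 -------=- ++********++++++++++++++++++++++++*********************
211 -=-------:+*******+++++++++++++++++++++++++++++******************
213 ---=---=---+****+++++==------==++++++++++++++++++****************
215 ---------=-:++++++=-:....     ..-==+++++++++++++++***************
217 :-=-----=---:+++=-:.            ..:-=+++++++++++++++*************
219 -:--=--==-==-.==:..      . .       ..:-=++++++++++++*************
2
[... 488 characters left out ...]

235 ****+-:.-==-=--=-=-+=:.:---:..........:-=++++++++++++************
237 ******-.-=-----=-=---+-.:=++====-=-==+++++++++++++++*************
239 ******+.:==-=---=--==-==:.=+++++++++++*++++++++++++**************
241 *******=.----------==-==--.-=++++++++++++++++++++****************
243 ********-:----------===-+=+::=++++*+++++*+++++++*****************
245 ********+::----=--=-======++-.=++++++*++*++*+********************
247 *******+=:.-------------====-+.-++++++++++***********************
249 ***+=-..:----------------+-===-.=+++*+*****#*********************
251 =:..:-------=-------------==-===.=+******************************
253 ----------=----------------===-++:-********#*********************
```

```bash
python3 - <<'E'
from h import *
f="pics/w3.png"
for v in (125,130,135): print(ray(f,206*1.28,v*1.28,.115))
print(proj(f,[.499,.323,.005])/1.28,proj(f,[.499,.323,.115])/1.28)
g=cv2.cvtColor(cv2.imread(f),cv2.COLOR_BGR2HSV)[95:205:3,210:310:2]
for i,r in enumerate(g[:,:,1]): print(95+3*i,"".join(" .:-=+*#%@"[min(9,int(v)//26)] for v in r), "".join(" .:-=+*#%@"[min(9,int(v)//26)] for v in g[i,:,2]))
E
```

```text
[0.50668215 0.32271563 0.115     ]
[0.49986997 0.32102128 0.115     ]
[0.49296817 0.31930464 0.115     ]
[204.50202025 114.77087976] [204.44603391 130.2622207 ]
95 +++++++++++++++++++++++++++++++==+===============+ **********************************+**#*##########*
98 ++++++++++++++++++++++++++++++++=++=============+= *****************************************#########
101 ++++++++++++++++++++===========+++++++==+==+++++++ ************************++****+*******************
104 ++++++++++++++++===================++++=++++++++++ ****************##*******###%#**##****************
107 +++++++++++++=========================+=++++++++++ ***************#####**********######**************
110 +++++++++++=============================++++++++++ *************#######*********###**##***+**********
113 +++++++++=================================++++++++ *********#%#######%###***###**####**#***#*********
116 ++++++++===================================+++++++ ********####***#################*#**##**##********
119 +++++++=====================================++++++ **********##*##########*****##*******#
[... 2280 characters left out ...]
+++++++++++++ ===================++++++++++++++++**********##***
188 +++++++++++++++++===-.          .:++++++++++++++++ =====================++++++++++++==***************
191 ++++++++++++++++++++++==--::.-=+++++++++++++++++++ ==============++***********++======#####**********
194 ++++++++++++++++++++++++++++++++++++++++++++++++++ =========+*******************======*******##****##
197 ++++++++++++++++++++++++++++++++++++++++++++++++++ ==+=+***#####*******##*******+======*************#
200 ++++++++++++++++++++++++++++++++++++++++++++++++++ ===*####***#######***********+======**************
203 ++++++++++++++++++++++++++++++++++++++++++++++++++ ===+##########****######******======**************
```

The tin is centred on the mat: the saturation map puts its top at (263,166) against a predicted (262,167), and the mat at (261,147). Lifting the jug.

play_rows --rows '[[[0,0,-0.03],[0,0,0]],[[0,0,-0.1],[0,0,0]],[[0,0,-0.2],[0,0,0]],[[0,0,-0.31],[0,0,0]],[[0,0,-0.42],[0,0,0]],[[0,0,-0.51],[0,0,0]],[[0.01,0,-0.55],[0,0,0]],[[0.05,0.005,-0.56],[0,0,0]],[[0.12,0.01,-0.56],[0,0,0]],[[0.22,0.015,-0.56],[0,0,0]],[[0.33,0.02,-0.56],[0,0,0]],[[0.44,0.03,-0.56],[0,0,0]],[[0.53,0.035,-0.56],[0,0,0]],[[0.59,0.04,-0.56],[0,0,0]],[[0.6,0.04,-0.56],[0,0,0]]]'

```text
time: 17.07
tool_pos: [0.5374, -0.1806, 0.2328]
tcp_rot: [-2.376, -2.046, 0.001]
wrist_force: [0.1, 1.0, -6.1]
width: 0.457
grip_force: 61.7
```

play_rows --rows '[[[0.04,0.003,0],[0,0,0.04]],[[0.11,0.008,0],[0,0,0.11]],[[0.2,0.012,0],[0,0,0.2]],[[0.3,0.018,0],[0,0,0.3]],[[0.41,0.025,0],[0,0,0.42]],[[0.52,0.03,0],[0,0,0.54]],[[0.63,0.038,0],[0,0,0.66]],[[0.72,0.044,0],[0,0,0.76]],[[0.79,0.05,0],[0,0,0.84]],[[0.83,0.05,0],[0,0,0.9]],[[0.833,0.05,0],[0,0,0.911]],[[0.833,0.05,0],[0,0,0.911]],[[0.833,0.05,0],[0,0,0.911]]]'

```text
time: 18.15
tool_pos: [0.5814, 0.0181, 0.2347]
tcp_rot: [-2.948, -1.084, 0.004]
wrist_force: [0.2, -1.6, -6.4]
width: 0.457
grip_force: 61.8
```

```bash
python3 - <<'E'
from h import *
s=bot.read_state(); print(s["time"],s["tool_pos"],s["tcp_rot"],s["wrist_force"],s["torque"])
M=R.from_rotvec(s["tcp_rot"]).as_matrix().round(4); print(M)
print(rel([.5825,.0185,s["tool_pos"][2]],R.from_rotvec([0,0,np.radians(40.3)])*R.from_rotvec([np.pi,0,0])))
f="pics/w8.png"; wsnap(f); snap("top","pics/t8.png"); snap("side","pics/s8.png")
# handle in top view
g=cv2.imread("pics/t8.png").max(2)[180:250:2,200:300:1]
for i,r in enumerate(g): print(180+2*i,"".join(" .:-=+*#%@"[min(9,int(v)//26)] for v in r))
E
```

```text
18.15 [0.5813831  0.01810553 0.23467476] [-2.94841324 -1.08399051  0.00415669] [ 0.20053462 -1.62752305 -6.40595055] [-0.02685235 -0.03209661 -0.03694586]
[[ 7.619e-01  6.477e-01 -2.600e-03]
 [ 6.477e-01 -7.619e-01 -7.000e-04]
 [-2.400e-03 -1.100e-03 -1.000e+00]]
(array([ 0.0044,  0.0017, -0.    ]), array([-0.0014,  0.0031,  0.0016]))
180 *********************=:::-----:::...:::::..                  ...:::::::.:::-==++++++-::-------::=+++
182 *********************=::------:::::::::...                 ..::::::::::::::-=***++++-:::------::==++
184 #*###*###************=-:------:::::::.......    ....    ...::.:::::::::::::-=*##*++=-:::------::-=++
186 #######*#*##*********=::------:::.....  ...  ...::::.....::::::::::::::::::-=*##*+==-:::------::-=++
188 ********************+=::------:::.....    ...:::::::::::::::::::::::::::::--=+###*=--:::-----:::-=++
190 *********************=::------:::....::::::::::::::::::::-::::-::::::::::--==+*##*+=-:::------::-+++
192 *********************=---------::....::------::::::::::::::::-:::::::::::-===+*##*+=-:---=====---=++
194 *********************++*
[... 2211 characters left out ...]
:::-=++***+++**####+======---=*##%%%#*+--========+++++++=-::::-----:::
238 *******************+=::-----:::-=+++==------=**+=------------=+****=--------:::::---=+++-::::-----::
240 ********************=::::-:::::----:::::::::-------------------------------:-:::::::----::::-:::::::
242 ********************=::::::::::--:::::::::--:-:------------------------------::::::::::::::::::::::-
244 ********************=:::::::::---:::::::::-----------------------------:----:-:::::::::::::::::::::-
246 ******+++**+******++=::::::::::::::::::::-----------------------------------:-:::::::::::::::::::::-
248 ***********++++****+=::::::::::::::::::::-----------------------------------:::::::::::::::::::::::=
```

play_rows --rows '[[[0.003,0.001,0.03],[0,0,0]],[[0.003,0.001,0.07],[0,0,0]],[[0.003,0.001,0.1],[0,0,0]],[[0.003,0.001,0.12],[0,0,0]],[[0.003,0.001,0.13],[0,0,0]],[[0.003,0.001,0.14],[0,0,0]],[[0.003,0.001,0.14],[0,0,0]]]'

```text
time: 18.88
tool_pos: [0.5827, 0.019, 0.2004]
tcp_rot: [-2.949, -1.082, 0.002]
wrist_force: [-0.3, 0.2, -6.2]
width: 0.457
grip_force: 61.7
```

play_rows --rows '[[[0,0,0.008],[0,0,0]],[[0,0,0.016],[0,0,0]],[[0,0,0.024],[0,0,0]],[[0,0,0.03],[0,0,0]],[[0,0,0.03],[0,0,0]]]'

```text
time: 19.3
tool_pos: [0.5828, 0.019, 0.1933]
tcp_rot: [-2.949, -1.082, 0.001]
wrist_force: [-0.1, 0.2, -5.8]
width: 0.455
grip_force: 61.7
```

play_rows --rows '[[[0,0,0.008],[0,0,0]],[[0,0,0.016],[0,0,0]],[[0,0,0.024],[0,0,0]],[[0,0,0.032],[0,0,0]],[[0,0,0.038],[0,0,0]],[[0,0,0.038],[0,0,0]]]'

```text
time: 19.8
tool_pos: [0.5827, 0.0189, 0.1836]
tcp_rot: [-2.949, -1.082, 0.001]
wrist_force: [-0.1, -0.3, -5.9]
width: 0.459
grip_force: 61.7
```

play_rows --rows '[[[0,0,0.004],[0,0,0]],[[0,0,0.008],[0,0,0]],[[0,0,0.01],[0,0,0]],[[0,0,0.01],[0,0,0]]]'

```text
time: 20.13
tool_pos: [0.5832, 0.019, 0.1819]
tcp_rot: [2.949, 1.082, 0.001]
wrist_force: [0.3, -0.4, -6.1]
width: 0.452
grip_force: 61.9
```

play_rows --rows '[[[0,0,0.004],[0,0,0]],[[0,0,0.008],[0,0,0]],[[0,0,0.01],[0,0,0]],[[0,0,0.01],[0,0,0]]]'

```text
time: 20.47
tool_pos: [0.5839, 0.0191, 0.1817]
tcp_rot: [2.949, 1.082, 0.004]
wrist_force: [-3.5, 0.8, 4.9]
width: 0.456
grip_force: 63.3
```

The jug rests on the pad with no side load. I'll release it and rise.

play_rows --rows '[[[0,0,0],[0,0,0]],[[0,0,0],[0,0,0]],[[0,0,0],[0,0,0]],[[0,0,0],[0,0,0]],[[0,0,0],[0,0,0]],[[0,0,0],[0,0,0]],[[0,0,0],[0,0,0]],[[0,0,0],[0,0,0]],[[0,0,-0.05],[0,0,0]],[[0,0,-0.14],[0,0,0]],[[0,0,-0.25],[0,0,0]],[[0,0,-0.36],[0,0,0]],[[0,0,-0.4],[0,0,0]],[[0,0,-0.4],[0,0,0]]]' --claw 1

```text
time: 21.63
tool_pos: [0.5854, 0.019, 0.284]
tcp_rot: [2.947, 1.081, 0.012]
wrist_force: [0.9, -0.6, -1.3]
width: 0.996
grip_force: 0.0
```

```bash
cat >> h.py <<'E'
def cmap(f,box,sx=2,sy=4,ch=2):
    x0,y0,x1,y1=box; g=cv2.imread(f).max(2)[y0:y1:sy,x0:x1:sx]
    for i,r in enumerate(g): print(y0+sy*i,"".join(" .:-=+*#%@"[min(9,int(v)//26)] for v in r))
E
python3 - <<'E'
from h import *
s=bot.read_state(); print(s["time"],s["tool_pos"],s["tcp_rot"],s["wrist_force"])
f="pics/w9.png"; wsnap(f)
c=np.array([.5836,.0195]); u=-np.array([.762,.647])
for z in (.085+.126,.243): print(z,proj(f,[*c,z]))
for r in (.057,.1,.109): print(r,proj(f,[*(c+r*u),.197]))
cmap(f,(160,60,360,380),4,8)
print(rel([.5398,-.0833,s["tool_pos"][2]],R.from_rotvec(s["tcp_rot"])))
E
```

```text
21.6333 [0.58544355 0.01896089 0.28403083] [2.94663251 1.08131077 0.01176825] [ 0.87361392 -0.63374833 -1.27891597]
0.21100000000000002 [257.40118289 185.09062006]
0.243 [257.2025176  198.75502361]
0.057 [257.70977059 237.82155131]
0.1 [257.8689243  276.89140722]
0.109 [257.90045918 284.63275068]
60 ##################**#####*##############*==-------
68 ####################**#####*#############**++=-===
76 ######################*##*###*########+=+++-======
84 #################*++**********++*###*+-+++-=======
92 ##############*+**#%@%@@%%@@@@%***+*++-++--======-
100 ##########*+++*%@%%@@%**+**#%@@#%@#*++-===-======-
108 #######===+++#%%@*=========+****#@%@#++===-=======
116 #####+=+++++***++**-++******++=%@@#@%@*+##*+-=====
124 ####+=++=++**=+-+*******###******+-%+@%**#####*++=
132 ####=+==++**==+**********************+%%+#########
140 ##===+=+=+*======**********************%**########
148 #*====*+++==============+**************+***#######
156 ===+####+==================*************+**#######
164 +=*####+:==========............+********+*****####
172 +#####*#-=========............:.-
[... 765 characters left out ...]
*#***************==-..
292 ...#####################*#**##*#************#+--+.
300 ..###################*****#****####*******####*##=
308 .##################***********#***####*###########
316 *##################*************##*##%############
324 ###############*######******#****################*
332 #############*******#####*****####################
340 *#############*#********###**#####################
348 ..##########**##***********#######################
356 ...*####****.............=-............=########:.
364 ....=#**:..................................*###...
372 ..................................................
(array([-0.3999,  0.1971, -0.012 ]), array([-0.0033,  0.0039,  0.0001]))
```

The map shows the jug concentric in the socket, with its handle at column 257 and rows 244–284, as predicted. Moving to the handle's counterclockwise side with the fingers shut.

play_rows --rows '[[[-0.06,0.03,0],[0,0,0]],[[-0.16,0.08,0],[0,0,0]],[[-0.27,0.13,0],[0,0,0]],[[-0.36,0.18,0],[0,0,0]],[[-0.4,0.2,0],[0,0,0]],[[-0.4,0.2,0],[0,0,0]],[[-0.4,0.2,0.05],[0,0,0]],[[-0.4,0.2,0.16],[0,0,0]],[[-0.4,0.2,0.29],[0,0,0]],[[-0.4,0.2,0.42],[0,0,0]],[[-0.4,0.2,0.53],[0,0,0]],[[-0.4,0.2,0.61],[0,0,0]],[[-0.4,0.2,0.64],[0,0,0]],[[-0.4,0.2,0.65],[0,0,0]],[[-0.4,0.2,0.65],[0,0,0]]]' --claw -1

```text
time: 22.93
tool_pos: [0.539, -0.0829, 0.1159]
tcp_rot: [-2.948, -1.083, 0.002]
wrist_force: [0.9, 0.7, 0.4]
width: 0.0
grip_force: 0.0
```

```bash
cat > arc.py <<'E'
from h import *
import sys
# rows for arc: angles th (deg, handle), tangential offset d
def arc(ths,ds,z=None,c=(.5836,.0195),r=.1,off=0):
    s=bot.read_state(); z=s["tool_pos"][2] if z is None else z
    A=R.from_rotvec([*s["tcp_rot"]])
    for th,d in zip(ths,ds):
        t=np.radians(th); u=np.array([np.cos(t),np.sin(t)]); p=np.array(c)+r*u+d*np.array([-u[1],u[0]])
        a,b=rel([*p,z],R.from_rotvec([0,0,t-np.pi])*R.from_rotvec([np.pi,0,0]))
        print(th,d,a.round(3).tolist(),b.round(3).tolist())
E
python3 - <<'E'
from arc import *
s=bot.read_state(); print(s["time"],s["tool_pos"],s["wrist_force"],s["width"])
f="pics/w10.png"; wsnap(f); cmap(f,(120,120,400,384),4,8)
arc([220.3]*4,[.04,.035,.03,.026])
E
```

```text
22.9333 [ 0.53898024 -0.08292508  0.11586242] [0.93665701 0.69048246 0.38444367] 9.462145829787788e-05
120 ################################***##@@@@**########%%%%%%%%%%%%%%%%%%%
128 ##############################****+@@@@%**########%%%%%%%%%%%%%%%%%%%%
136 *########**#=*###############****%@@@%**########%%%%%%%%%%%%%%%%%%%%%%
144 *##=**=#=======+###########****@@%@#*#########%%%%%%%%%%%%%%%%%%%%%%%%
152 =*==============*########*****%*++====#####%%%%##%%%%%%%%%%%%%%%%%%%%%
160 ==================###+*****+++=========+++++++*%%%###%%%%%%%%%%%%%%**+
168 =====================****+++++========++++++++#%%%%%%%##%%%%%%%%#**===
176 =====================**+++++++========++++++++#%%%%%%%####%%%%%+++====
184 ===================****+++++++========++++%%**#################==-----
192 ================-+*+*****+++++===========*#####################==-----
200 ===========-:....%+++*+*****++++++======+##################%###*==----
208 ======#%.........%%%++++++****++++++====#####################%####*---
216 .....*%%+........%%%%%++++++****+++++*#%%%%#####################%####=
224 ......%%#........%
[... 1007 characters left out ...]
....................
336 ............%#....................*##....................=#+...:......
344 .........*%:......................###.......................#%....:...
352 ........-.........................###+..............................:.
360 ......................................................................
368 ......................................................................
376 ......................................................................
220.3 0.04 [-0.001, -0.041, -0.0] [0.001, -0.001, 0.001]
220.3 0.035 [-0.001, -0.061, -0.0] [0.001, -0.001, 0.001]
220.3 0.03 [-0.001, -0.081, -0.0] [0.001, -0.001, 0.001]
220.3 0.026 [-0.001, -0.097, -0.0] [0.001, -0.001, 0.001]
```

play_rows --rows '[[[0,-0.03,0],[0,0,0]],[[0,-0.06,0],[0,0,0]],[[0,-0.09,0],[0,0,0]],[[0,-0.097,0],[0,0,0]],[[0,-0.097,0],[0,0,0]]]'

```text
time: 23.4
tool_pos: [0.5233, -0.0648, 0.1175]
tcp_rot: [2.948, 1.083, 0.002]
wrist_force: [0.2, -0.5, -0.4]
width: 0.002
grip_force: 0.0
```

```bash
python3 - <<'E'
from arc import *
s=bot.read_state(); print(s["time"],s["tool_pos"],s["wrist_force"])
arc([218,214,210,206,202,198,194,190],[.0235]*8,.1165)
E
```

```text
23.4 [ 0.52330075 -0.0647838   0.11746415] [ 0.24946617 -0.48016705 -0.35491074]
218 0.0235 [-0.001, -0.023, 0.004] [0.001, -0.001, 0.052]
214 0.0235 [-0.006, -0.052, 0.004] [0.001, -0.001, 0.141]
210 0.0235 [-0.008, -0.08, 0.004] [0.001, -0.001, 0.23]
206 0.0235 [-0.009, -0.109, 0.004] [0.001, -0.001, 0.319]
202 0.0235 [-0.007, -0.138, 0.004] [0.001, -0.001, 0.408]
198 0.0235 [-0.004, -0.166, 0.004] [0.001, -0.001, 0.496]
194 0.0235 [0.002, -0.194, 0.004] [0.001, -0.001, 0.585]
190 0.0235 [0.009, -0.222, 0.004] [0.001, -0.001, 0.674]
```

play_rows --rows '[[[0,-0.012,0],[0,0,0.03]],[[-0.001,-0.023,0],[0,0,0.052]],[[-0.003,-0.038,0],[0,0,0.097]],[[-0.006,-0.052,0],[0,0,0.141]],[[-0.007,-0.066,0],[0,0,0.186]],[[-0.008,-0.08,0],[0,0,0.23]],[[-0.009,-0.095,0],[0,0,0.275]],[[-0.009,-0.109,0],[0,0,0.319]],[[-0.009,-0.109,0],[0,0,0.319]]]'

```text
time: 24.15
tool_pos: [0.5037, -0.0457, 0.1167]
tcp_rot: [-3.062, -0.704, 0.0]
wrist_force: [0.2, 0.9, 1.2]
width: 0.001
grip_force: 0.0
```

```bash
python3 - <<'E'
from arc import *
s=bot.read_state(); print(s["time"],s["tool_pos"],s["wrist_force"],s["torque"])
arc([202,198,194,190,186,182,178,174],[.0235]*8,.1165)
f="pics/w11.png"; wsnap(f); cmap(f,(120,150,320,310),4,8)
E
```

```text
24.15 [ 0.50371999 -0.04573895  0.11674209] [0.1674437  0.93308739 1.19493647] [ 0.03270265  0.02228978 -0.0284248 ]
202 0.0235 [-0.004, -0.029, 0.001] [-0.0, 0.0, 0.087]
198 0.0235 [-0.008, -0.057, 0.001] [-0.0, 0.0, 0.176]
194 0.0235 [-0.009, -0.086, 0.001] [-0.0, 0.0, 0.264]
190 0.0235 [-0.009, -0.114, 0.001] [-0.0, 0.0, 0.353]
186 0.0235 [-0.007, -0.143, 0.001] [-0.0, 0.0, 0.442]
182 0.0235 [-0.002, -0.171, 0.001] [-0.0, 0.0, 0.531]
178 0.0235 [0.004, -0.199, 0.001] [-0.0, 0.0, 0.62]
174 0.0235 [0.012, -0.227, 0.001] [-0.0, 0.0, 0.709]
150 *************************************************+
158 ***********************************************+##
166 *****************************************+***+*###
174 *******************************************+==*###
182 +**********************************+****+=====####
190 =====*******************************++====***#####
198 =====***************************++++++====####***#
206 ======*+******************++++++++++++++++%%%%%###
214 %::::-----=++++++++=:+++++++++++++++++++%%%%%%%%%#
222 %:::::...............###++++++++++++++#######%%%%%
230 +::.................*%#####*++++++++*%%%%%%%%#####
238 =...................%%##%%#+++++===:-==%%%%#%%%%%%
246 =..................%%%%%%*+++:::===.:==:::%%%%%###
254 =.................*%%%%%*+++-:.:===.:==-:::%%%%%%#
262 =................=%%%%*+++++....===.:==-:::#%#####
270 -................%%%%+++++##...:--=..=-=.:::%#####
278 :...............#%%*+++++%%-.....:=..=......######
286 :..............=....=++##%...................*####
294 ..................................................
302 ..................................................
```

```bash
python3 - <<'E'
from h import *
f="pics/w11.png"; c=np.array([.5836,.0195])
for th in (190,198,202,206,212,220):
    u=np.array([np.cos(np.radians(th)),np.sin(np.radians(th))])
    print(th,[proj(f,[*(c+r*u),z]).round(0) for r,z in ((.06,.197),(.109,.206),(.1,.14))])
s=snap("side","pics/s11.png"); f="pics/s11.png"
for th in (190,206,220):
    u=np.array([np.cos(np.radians(th)),np.sin(np.radians(th))]); print(th,proj(f,[*(c+.1*u),.197]),proj(f,[*(c+.1*u),.14]))
cmap(f,(180,170,290,270),2,4)
E
```

```text
190 [array([138., 209.]), array([107., 341.]), array([165., 233.])]
198 [array([163., 214.]), array([150., 348.]), array([191., 237.])]
202 [array([175., 215.]), array([172., 350.]), array([204., 239.])]
206 [array([188., 215.]), array([193., 350.]), array([216., 239.])]
212 [array([207., 214.]), array([225., 349.]), array([235., 238.])]
220 [array([231., 210.]), array([266., 343.]), array([260., 234.])]
190 [225.47288394 187.30966104] [226.67926814 204.87334975]
206 [233.48456995 194.03531316] [234.31193632 211.56756551]
220 [242.73809309 198.51689701] [243.10761748 216.01795588]
170 %%%%%+=++++######*###:................... .:=++******##
174 #%%%%%%########*##*:.:.................-++++********+#%
178 ##**######*+*##%%#*...:................+**********+=*%%
182 ##%%#%#####%%%%##%##:..................+**+****+--==#%%
186 ###%%#######%%#%##%##-................:.-----======+###
190 ####%%#######%%#######:...............:-===========%%%#
194 %####%%###############-.............--::=-::======-=*@%
198 %%%%##%###############= ..:........:-:.::=-:======*++#%
202 %%%%%#####%###########+. .=.
[... 287 characters left out ...]
#######:.=+++***+++++++*******+++++*%%#*
226 %%%%%%%%#####%%%#####*==+++++++++++*++++++++++*#%%%****
230 %%%%%%%%######%%%#++++===+++++++++++%%%%%%%%%%##*******
234 %%%%%%%%%####++++++==+++++++++++++++*******************
238 #%%%**+++++++++++++++=+++==+++++++++*******************
242 +++++***%#%####*+++++++++++=+++++++*****************++#
246 %%%%%%%%%%#%####+++++++++++++==++++**************+++*##
250 %%%%%%%%%%%#%###++++++++++++++==-==+++++++++++++**##***
254 %%%%%%%%%%%%%%###+++++++++++======*##**#***##***#######
258 %%%%#%%%%%%%%%%##++++++++++++=======+##########*#####%#
262 #%%%%%%%%%%%%#%%##++++++++++++=======+*##############%%
266 ##%%%%#%#%%%#*+++++++++=++++++=+#**=+#*###*###########%
```

The handle now reads about 205° and is turning freely. Continuing the arc.

play_rows --rows '[[[-0.002,-0.015,0],[0,0,0.044]],[[-0.004,-0.029,0],[0,0,0.087]],[[-0.006,-0.043,0],[0,0,0.131]],[[-0.008,-0.057,0],[0,0,0.176]],[[-0.009,-0.072,0],[0,0,0.22]],[[-0.009,-0.086,0],[0,0,0.264]],[[-0.009,-0.1,0],[0,0,0.309]],[[-0.009,-0.114,0],[0,0,0.353]],[[-0.008,-0.128,0],[0,0,0.398]],[[-0.007,-0.143,0],[0,0,0.442]],[[-0.005,-0.157,0],[0,0,0.486]],[[-0.002,-0.171,0],[0,0,0.531]],[[-0.002,-0.171,0],[0,0,0.531]]]'

```text
time: 25.33
tool_pos: [0.4856, -0.0083, 0.1172]
tcp_rot: [3.14, 0.056, 0.002]
wrist_force: [0.2, -2.2, 1.5]
width: 0.0
grip_force: 0.0
```

```bash
python3 - <<'E'
from arc import *
s=bot.read_state(); print(s["time"],s["tool_pos"],s["wrist_force"],s["torque"],s["q"].round(2))
arc([178,174,170,166,162,160,158,156,154,152],[.0235]*10,.1165)
E
```

```text
25.3333 [ 0.48561133 -0.00829018  0.11722474] [ 0.23111389 -2.24970226  1.48233193] [-0.15154884 -0.10214133 -0.04125556] [-0.07 -0.03  2.09 -0.    1.09  1.47]
178 0.0235 [-0.01, -0.032, 0.003] [0.001, -0.002, 0.09]
174 0.0235 [-0.014, -0.06, 0.003] [0.001, -0.002, 0.179]
170 0.0235 [-0.015, -0.089, 0.003] [0.001, -0.002, 0.268]
166 0.0235 [-0.015, -0.117, 0.003] [0.001, -0.002, 0.356]
162 0.0235 [-0.012, -0.146, 0.003] [0.001, -0.002, 0.445]
160 0.0235 [-0.01, -0.16, 0.003] [0.001, -0.002, 0.49]
158 0.0235 [-0.008, -0.174, 0.003] [0.001, -0.002, 0.534]
156 0.0235 [-0.005, -0.188, 0.003] [0.001, -0.002, 0.579]
154 0.0235 [-0.002, -0.202, 0.003] [0.001, -0.002, 0.623]
152 0.0235 [0.002, -0.216, 0.003] [0.001, -0.002, 0.668]
```

play_rows --rows '[[[-0.004,-0.016,0],[0,0,0.045]],[[-0.008,-0.032,0],[0,0,0.09]],[[-0.011,-0.046,0],[0,0,0.135]],[[-0.014,-0.06,0],[0,0,0.179]],[[-0.015,-0.074,0],[0,0,0.224]],[[-0.015,-0.089,0],[0,0,0.268]],[[-0.015,-0.103,0],[0,0,0.312]],[[-0.015,-0.117,0],[0,0,0.356]],[[-0.015,-0.117,0],[0,0,0.356]]]'

```text
time: 26.08
tool_pos: [0.4812, 0.021, 0.1178]
tcp_rot: [3.118, -0.381, 0.003]
wrist_force: [-0.9, -2.6, 4.5]
width: -0.001
grip_force: 0.0
```

```bash
python3 - <<'E'
from arc import *
s=bot.read_state(); print(s["time"],s["tool_pos"],s["wrist_force"],s["torque"],s["q"].round(2))
arc([164,162,160,158,156,154,152,150],[.0235]*8,.1165)
E
```

```text
26.0833 [0.48120643 0.0209685  0.11778098] [-0.91891229 -2.64691762  4.53670722] [-0.18914691  0.00824305 -0.01834034] [-0.01 -0.04  2.09 -0.    1.09  1.81]
164 0.0235 [-0.004, -0.013, 0.005] [0.0, -0.003, 0.046]
162 0.0235 [-0.007, -0.028, 0.005] [0.0, -0.003, 0.09]
160 0.0235 [-0.009, -0.042, 0.005] [0.0, -0.003, 0.135]
158 0.0235 [-0.01, -0.056, 0.005] [0.0, -0.003, 0.179]
156 0.0235 [-0.011, -0.07, 0.005] [-0.0, -0.003, 0.224]
154 0.0235 [-0.012, -0.085, 0.005] [-0.0, -0.003, 0.268]
152 0.0235 [-0.012, -0.099, 0.005] [-0.0, -0.003, 0.312]
150 0.0235 [-0.012, -0.113, 0.005] [-0.0, -0.003, 0.357]
```

play_rows --rows '[[[-0.004,-0.013,0],[0,0,0.046]],[[-0.007,-0.028,0],[0,0,0.09]],[[-0.009,-0.042,0],[0,0,0.135]],[[-0.01,-0.056,0],[0,0,0.179]],[[-0.011,-0.063,0],[0,0,0.2]],[[-0.011,-0.07,0],[0,0,0.224]],[[-0.011,-0.07,0],[0,0,0.224]]]'

```text
time: 26.67
tool_pos: [0.4806, 0.0361, 0.1174]
tcp_rot: [3.068, -0.651, -0.003]
wrist_force: [-8.2, -11.5, 9.8]
width: 0.002
grip_force: 0.0
```

play_rows --rows '[[[0,-0.007,0],[0,0,0.02]],[[0,-0.014,0],[0,0,0.04]],[[0,-0.014,0],[0,0,0.04]]]'

```text
time: 26.92
tool_pos: [0.4814, 0.0385, 0.1174]
tcp_rot: [3.056, -0.698, -0.004]
wrist_force: [-10.3, -13.4, 9.9]
width: -0.002
grip_force: 0.0
```

play_rows --rows '[[[0,-0.007,0],[0,0,0.02]],[[0,-0.014,0],[0,0,0.04]],[[0,-0.014,0],[0,0,0.04]]]'

```text
time: 27.17
tool_pos: [0.4834, 0.0423, 0.1176]
tcp_rot: [3.046, -0.747, -0.003]
wrist_force: [-2.3, -8.7, 11.0]
width: -0.006
grip_force: 3.9
```

play_rows --rows '[[[0,-0.007,0],[0,0,0.02]],[[0,-0.014,0],[0,0,0.04]],[[0,-0.014,0],[0,0,0.04]]]'

```text
time: 27.42
tool_pos: [0.4858, 0.0452, 0.1182]
tcp_rot: [3.034, -0.794, -0.0]
wrist_force: [-8.5, -11.7, 12.6]
width: 0.0
grip_force: 6.3
```

play_rows --rows '[[[0,-0.007,0],[0,0,0]],[[0,-0.014,0],[0,0,0]],[[0,-0.014,0],[0,0,0]]]'

```text
time: 27.67
tool_pos: [0.4868, 0.047, 0.1178]
tcp_rot: [3.032, -0.792, -0.002]
wrist_force: [-8.0, -17.6, 10.6]
width: 0.0
grip_force: 8.6
```

play_rows --rows '[[[0,-0.007,0],[0,0,0]],[[0,-0.014,0],[0,0,0]],[[0,-0.014,0],[0,0,0]]]'

```text
time: 27.92
tool_pos: [0.4874, 0.0478, 0.1179]
tcp_rot: [3.028, -0.79, -0.004]
wrist_force: [-12.8, -24.9, 16.7]
width: -0.003
grip_force: 13.3
```

```bash
python3 - <<'E'
from h import *
s=bot.read_state(); print(s["time"],s["tool_pos"],s["wrist_force"])
c=np.array([.5836,.0195]); p=s["tool_pos"][:2]-c; print(np.hypot(*p),np.degrees(np.arctan2(p[1],p[0])))
snap("top","pics/t12.png"); f="pics/s12.png"; snap("side",f)
for th in (147,150,153.5,157,160):
    u=np.array([np.cos(np.radians(th)),np.sin(np.radians(th))]); print(th,proj(f,[*(c+.1*u),.197]),proj(f,[*(c+.1*u),.14]),"dial",proj(f,[*(c+.102*u),.036]))
cmap(f,(180,140,300,250),2,3)
E
```

```text
27.9167 [0.48739273 0.04776869 0.11793929] [-12.76360902 -24.86935991  16.73617812]
0.10027441295403494 163.6255735614904
147 [220.54325833 165.99353921] [221.91008532 183.55669612] dial [223.37076529 211.64344234]
150 [220.09654144 167.44710564] [221.48977031 185.01502021] dial [222.98127928 213.12319404]
153.5 [219.71757381 169.170341  ] [221.13527034 186.74298864] dial [222.65490922 214.87539419]
157 [219.49530151 170.91743738] [220.93035883 188.49388675] dial [222.46935626 216.64957516]
160 [219.43198065 172.42924388] [220.8760462  190.00817787] dial [222.42440615 218.18297811]
140 %%%@@@@@@#.................-*#+#%%%%%*======+++++++++=.-++++
143 %%+++**+++.................=+++#%%%%+:.....-=++++++++++-.:.:
146 %%*++***+=.................=+++##%%#........-+++++++++++++++
149 %%#===++++=...............=++++####=........-+++++++++++++++
152 #%#+*+++++++-...........:++++++*###-........:=++++++++++++++
155 ###+++++++++#%=.........+++++++*###=:........=++++++++++++++
158 %%%*++++++++*#:........:+++++++*****-........=******+**####=
161 #%##++++*+++*#-.........+++++++****+:........+*****#
[... 1193 characters left out ...]
=++++===+==-..:+*%%++++#%#*=-::=+++*#%%*+++%%**==+
221 *%%%%%*+++=++++===++==..-++*%%*+++++*##%%%%%#**++++*%#***=--
224 %%%%%%%++++=++++===+=====+++**%%*++++++++++++++++#%%#****+--
227 %%%%%%%#+++=+++++===+==-++++****#%%#*+++++++**#%%%#*******#=
230 %%%%%%%%#+++++++++==++===+++********#%%%#%%%%%#***********##
233 %%%%%%%%%#+++++++++==++==++++***************************+###
236 %%%%%%%%%%++++++++++==+++=+++***************************####
239 %%%%%%%%#++++++++++++++##*=++++***********************+#####
242 %%%%%**++++++++++++*#####**++++*********************++###%##
245 ##+++++++**#########%#%%####+=++******************++*####%%#
248 +++++#%%%%#%#########%########*==+++**********+++=******##%%
```

The force climbed to about 28 N with almost no motion, so the jug is at its hard stop. Backing off and rising to check.

play_rows --rows '[[[0,0.02,0],[0,0,0]],[[0,0.06,0],[0,0,0]],[[0,0.12,0],[0,0,0]],[[0,0.16,0],[0,0,0]],[[0,0.16,0],[0,0,0]],[[0,0.16,-0.08],[0,0,0]],[[0,0.16,-0.2],[0,0,0]],[[0,0.16,-0.34],[0,0,0]],[[0,0.16,-0.48],[0,0,0]],[[0,0.16,-0.6],[0,0,0]],[[0,0.16,-0.68],[0,0,0]],[[0,0.16,-0.7],[0,0,0]],[[0,0.16,-0.7],[0,0,0]],[[0,0.16,-0.7],[0,0,0]]]'

```text
time: 29.18
tool_pos: [0.4696, 0.0199, 0.2901]
tcp_rot: [3.038, -0.798, -0.003]
wrist_force: [0.3, 0.6, -0.7]
width: -0.002
grip_force: 0.0
```

```bash
python3 - <<'E'
from h import *
s=bot.read_state(); print(s["time"],s["tool_pos"],s["wrist_force"])
f="pics/w13.png"; wsnap(f); c=np.array([.5836,.0195])
print("axis",proj(f,[*c,.207]))
for th in (147,150,153.5,157,160,165):
    u=np.array([np.cos(np.radians(th)),np.sin(np.radians(th))]); print(th,proj(f,[*(c+.06*u),.202]),proj(f,[*(c+.109*u),.202]),"dial",proj(f,[*(c+.102*u),.036]))
cmap(f,(100,40,330,300),3,6)
E
```

```text
29.1833 [0.46956642 0.01990246 0.29007945] [ 0.33634738  0.62786284 -0.65737297]
axis [187.40432965  57.16988903]
147 [189.66166153 134.19873257] [190.2729094  188.87855432] dial [215.38675554 143.99296798]
150 [193.3976799  134.33308019] [196.67359018 189.09306674] dial [219.24570489 144.13020279]
153.5 [197.74045171 134.24348717] [204.11465147 188.94527703] dial [223.73818003 144.03817205]
157 [202.05406695 133.88883412] [211.5108649  188.36902488] dial [228.20797278 143.67483006]
160 [205.71871261 133.37444377] [217.80171288 187.5345146 ] dial [232.01139341 143.1480162 ]
165 [211.73690427 132.08792783] [228.15551769 185.44684396] dial [238.27033557 141.83058294]
40 ******++++++++++:::::::::::::::::::...+++***********++++##%+++****#*********+
46 ***##*++++++++++=::::::::::::::::::...+++************+++*%%%++***+****#******
52 *#****+++++++++++:::::::::::::::::::..+++************++*+%#%+++++**##***#****
58 *+****+++++++++**:::::::::::::::::::..=+++***********++##%%%*++***#**********
64 ****#*+++++++++**:::::::::::::::::::..:+++***********+#%%%%%*++******##******
70 *******++++++++**=
[... 2471 characters left out ...]
###########+::::----..----....-####*=====+++
256 ############################################::::.----..----.....+=====+++====
262 ######################*#####################.....----..----:....===++========
268 #################**########################+.....----..:---:.....+===========
274 #####*#######***###########################:....:----..:----.....============
280 #*########**#**###########################:.........-..-:.........===========
286 ######******##############*-.....=#######:.........................=======-..
292 ###*#****##############+...........*-..................................:-....
298 *******###**########:........................................................
```

The handle (root 198, tip 203) and the dial (about 224) both read about 153°, so the jug is locked over the dial and the arm is clear.

```bash
python3 -c "
from workcell import bot
print(bot.finish_job())"
```

```text
the job is handed in; nothing more can be done
None
```

The job is handed in at about 29 s of the 72 s: the tin stands centred on the cork mat, and the jug sits in the socket turned to its hard stop with the handle over the dial. The hand-in call returned no verdict, and after my picture limit was used up I made the last checks from camera readings and forces rather than by eye.

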